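# Lid and lock the dishwasher-tablet tin, holding the key turned

## Robot

A 6-joint arm with a two-finger parallel gripper is mounted at the origin on the work surface. World frame = base frame: x ahead of the robot, y to its left, z up, the work surface at z = 0. Lengths are in m, angles in rad, forces in N, time in s.
With the tool pointing down it reaches from about 0.325 to 0.75 m from the base axis. Payload 7.6 kg.
Tool frame: the origin (TCP) lies midway between the tips of the shut fingers; the grasp point (between the pads) lies 19 mm behind it; z points along the fingers, y is the line along which they close (so a half turn about z gives the same grasp; the last joint's range is limited). The gripper opens to 85 mm and grips with 20 to 120 N. Pads are 22 mm wide; open, the fingers measure 114 mm over their backs; the gripper's body (76 mm by 85 mm) begins 54 mm behind the grasp point. The pads swing forward as they close: fully open they stand 13 mm farther back than shut.
Start: joints at [1.061, 0.052, 1.401, -0, 1.689, -0.07], TCP at [0.224, 0.475, 0.231] pointing down, gripper open.
Joint ranges: [-2.9, 2.9], [-0.91, 2.17], [0.12, 2.37], [-1.06, 4.2], [0.26, 2.73], [-2.93, 2.93]. Speed limits (rad/s): [2.57, 2.57, 3.01, 3.14, 3.14, 3.14].

## Interface

Orientations are given as a 3x3 rotation matrix whose columns are the frame's x, y, z axes.
In Python, from plant import bot gives the robot as it stands.
- The arm moves only by the shell command python3 -m jog 'ROWS' [OPENING] [FORCE]. ROWS is a JSON object whose one key "commands" holds one flat list of numbers, 6 for each row, row after row: the shift along the world's x, y, z in mm, then the turn, a rotation vector about the world's x, y, z in degrees. A call has 1 to 5 rows; each row is the pose to reach, as a shift and turn from the pose commanded when the call began; what a row does not reach only later rows make up. A row lasts 1/8 s, in which the tool goes at most 62.5 mm and 10.7 degrees, less where a joint would pass 70% of its speed; a pose out of reach is approached as far as the arm can. A call with a gripper value outside its range is refused whole. OPENING is the closure, from -1 (fully open) to 1 (shut), set as the call begins (- or left out, the last holds). The fingers move at their own pace and stop on an object; FORCE is the grip in N (left out, the last holds). Time passes only in rows, so rows that repeat a pose let the fingers close. It gives the time, the measured TCP pose, the force, the opening and the grip force at its end, in the units of the state.
- bot.read_state(): the state, without advancing time (a new reading comes with each control period).
- bot.capture(name): name is "side" or "top"; returns the picture (480x640x3 uint8, red, green, blue); there is no depth.
- bot.calibration(name): a dict with "fx", "fy", "cx", "cy" (pixels), "origin" and "attitude" of the camera in the world. Camera axes: x right, y up, looking along -z (the intrinsics and any distortion apply to the point x, -y, -z); pixel columns grow to the right and rows downward; lengths in m; the calibration is good to about 2 mm. A picture is of the moment at which its call begins. calibration takes no time and is no camera call.
- bot.finish_job(): hands the job in; it is judged then, once.
The state is a dict: "time": time; "joint_positions": joint angles; "joint_velocities": joint speeds; "effort": joint torques, N m; "eef_pos": TCP position; "tool_rot": TCP orientation; "ft_force": force on the tool from outside, world axes, zero at the start; "moment": the same for the moment, N m; "opening": finger opening in m; "gripper_force": force on a finger pad.
Only numpy, scipy, OpenCV 4.12 (cv2) and the standard library are available. Lean on these libraries where they do the work, as an engineer would, in place of code of your own. Each camera call takes 0.05 s, during which the arm holds its last target. There are 200 camera calls.

## Task

Close the child-safe tablet tin: set its loose round lid squarely on the tin, fully home, and let go of it. Then take the key with the square head from the wooden stand, push it right down into the lock beside the tin until its collar sits on the brass face (work it past the sticky pins), turn it a quarter turn clockwise seen from above so the steel tongue swings over the lid, and finish while still gripping the key and holding it turned against its spring. Leave the round-headed spare key and the other things on the counter where they are.

Things in the scene. Friction and masses are not known exactly. Their poses are not given: they have to be found in the camera images.
- tin: Round aluminium tin, fixed to the counter: outer diameter 122 mm, 75 mm high, open mouth of inner diameter 112 mm. A steel lock post, 48 mm diameter, is joined to it, its axis 92 mm from the tin's along the tin's +y. Origin: centre of the tin's underside; z up.
- tin_mouth (a point): Centre of the tin's mouth, at rim height, 75 mm over the counter. Same axes as the tin.
- lid: Loose round aluminium lid, 0.18 kg, right way up. Origin: centre of its underside; z up. From there up: tapered plug (96 mm diameter below, 107 mm from 7 to 10 mm up) that drops into the mouth; flange, 124 mm diameter, 10 to 14 mm up, rests on the rim; round wooden knob, 28 mm diameter, 14 to 44 mm up. Home: origin 10 mm below tin_mouth, on its axis; any yaw.
- keyhole (a point): Centre of the keyway's mouth on the lock's brass face (37 mm diameter), 88 mm over the counter, facing up. Slot 13.8 by 5.8 mm, long along this point's x, 27 mm deep, 3 mm bevel round the mouth. A steel tongue 12 mm wide reaches 46 mm from the axis along x, its top 1.5 mm below the face, 3 mm above a lid that is home. Axes as the tin's at rest; turns with the lock.
- lock (a joint): Turn of the lock: 0 at rest, grows clockwise seen from above, stop at 1.66 rad. Sprung back to 0 (0.02 N m at rest, 0.07 N m at a quarter turn). At a quarter turn the tongue lies over the lid. The key has up to 0.17 rad of play in the slot, so turn the key 0.1 to 0.2 rad beyond the quarter.
- key: Key to use, square black head, upright in a slot of the stand. Origin: blade's tip; z up, x along its width, y through its thickness. Blade 12 by 4 mm, 24 mm long, V point over the lowest 6 mm; collar 24 by 14 mm, 24 to 28 mm up, rests on the stand; head 32 by 9 mm, 28 to 64 mm up. 30 g. Goes in either way round.
- key_bow (a point): Middle of the key's square head, 47 mm above the tip, axes as the key's. Key home: collar on the brass face, tip 24 mm below keyhole. On the way two sticky sprung pins at one edge of the slot, 8 and 16 mm below the face, stick: they take 5 to 15 N each to pass; pause, wiggle a few degrees and push on.
- stand: Fixed wooden key stand, 120 by 60 by 45 mm, two slots 35 mm either side of its centre along its x. Origin: centre of its underside. The keys have its yaw; which key is in which slot varies.
- spare_key: Spare key, to be left alone: same blade and collar as the key, but a round head of 34 mm diameter. Origin at its blade's tip.
- mug: White mug, 80 mm diameter, 90 mm high, bystander. Origin under its centre.
- bowl: White bowl, 120 mm diameter, 50 mm high, bystander. Origin under its centre.
- jar: Glass jar, 64 mm diameter, 90 mm high, bystander. Origin under its centre.
- mill: Wooden pepper mill, 54 mm diameter, 160 mm high, bystander. Origin under its centre.
- spatula: Wooden spatula lying flat, bystander.
- egg_cup: White egg cup, 44 mm diameter, 50 mm high, bystander. Origin under its centre.
Mind the look-alikes: they are no part of the job. What is shaped like the key but turquoise is not meant.

How it is judged:
By the outcome, as a careful person would: the job done as asked, in the order asked, and still so for the second after the job is handed in, while the arm keeps its last pose, push and grip.
It also fails if it takes over 62 s, if anything falls off the work surface, if the arm or the gripper's body presses on something with over 40 N, if the wrist force passes 120 N, or if a joint passes its speed limit or range.

## Working session

There is one attempt and no reset: what is moved stays moved. The work goes in short steps, Python scripts to look and compute and a shell command to move; the robot and the scene stay as the last step left them, time stands still between calls to the robot, and variables do not carry over. Pictures are saved under pics/ and viewed, at most 10 in all, crops included, and the job is handed in when it is done.

```bash
mkdir -p pics; ls
python3 - <<'E'
from plant import bot
import cv2,numpy as np
for n in("top","side"):
    im=bot.capture(n); cv2.imwrite(f"pics/{n}0.png",im[:,:,::-1]); print(n,bot.calibration(n))
s=bot.read_state(); print(s['time'],s['eef_pos'],s['tool_rot'],s['opening'],s['ft_force'])
E
```

```text
pics
top {'fx': 490.21727782065733, 'fy': 490.21727782065733, 'cx': 312.0267889040744, 'cy': 246.80389147934238, 'origin': array([ 0.4772592 , -0.02279267,  1.02827669]), 'attitude': array([[-0.00924109,  0.99429664, -0.1062487 ],
       [-0.99995392, -0.00891239,  0.00356807],
       [ 0.00260079,  0.10627678,  0.99433318]])}
side {'fx': 621.6269320457753, 'fy': 621.6269320457753, 'cx': 317.28813236693946, 'cy': 248.5458412097896, 'origin': array([0.47998114, 0.96232967, 1.0259721 ]), 'attitude': array([[-0.99638974,  0.04221835, -0.0736553 ],
       [-0.08254343, -0.68462383,  0.7242077 ],
       [-0.01985132,  0.72767288,  0.685637  ]])}
0.1 [0.22336813 0.47481872 0.23055647] [[-9.04843758e-01  4.25743257e-01 -6.72726372e-04]
 [ 4.25743777e-01  9.04842965e-01 -1.20201910e-03]
 [ 9.69601983e-05 -1.37404855e-03 -9.99999051e-01]] 0.08497804398114613 [ 0.03746379  0.88437142 -1.00148279]
```

View pics/top0.png

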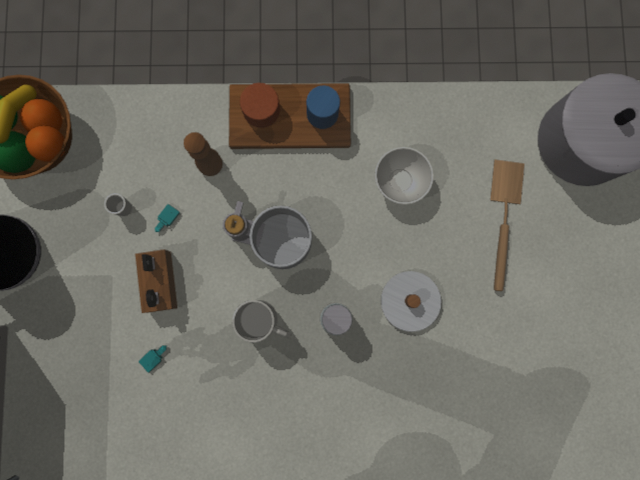

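View pics/side0.png

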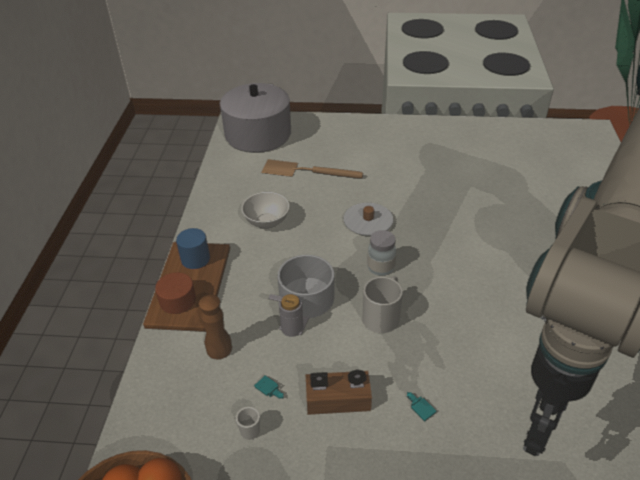

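The side view shows the keys at (319,381) and (357,378), the lock at (291,303) and the lid at (369,219). The top view has the keys at (148,262) and (152,297), the lock at (235,225), the tin at (281,237) and the lid at (412,301).

Candidates for the key (top view):
- black heads in the stand at (148,262) and (152,297)
- turquoise decoys at (167,217) and (152,360), which are excluded

Next is a close crop to tell the square head from the round one.

```bash
cat > h.py <<'E'
import numpy as np,cv2
from plant import bot
def ray(n,u,v):
    c=bot.calibration(n); d=np.array([(u-c['cx'])/c['fx'],-(v-c['cy'])/c['fy'],-1.])
    return c['origin'],c['attitude']@d
def plane(n,u,v,z):
    o,d=ray(n,u,v); return o+d*(z-o[2])/d[2]
def tri(a,b):
    (o,d),(p,e)=ray("top",*a),ray("side",*b)
    t=np.linalg.lstsq(np.c_[d,-e],p-o,rcond=None)[0]; A,B=o+d*t[0],p+e*t[1]
    return (A+B)/2,np.linalg.norm(A-B)
def pix(n,P):
    c=bot.calibration(n); q=c['attitude'].T@(np.asarray(P)-c['origin'])
    return c['cx']-c['fx']*q[0]/q[2], c['cy']+c['fy']*q[1]/q[2]
def crop(im,x,y,w,h,s): return cv2.resize(im[y:y+h,x:x+w],None,fx=s,fy=s,interpolation=cv2.INTER_CUBIC)
E
python3 - <<'E'
from h import *
t=cv2.imread("pics/top0.png");s=cv2.imread("pics/side0.png")
a=np.hstack([crop(s,295,360,80,60,5),crop(t,125,240,80,60,5)])
b=np.hstack([crop(s,260,260,80,60,5),crop(t,220,200,80,60,5)])
cv2.imwrite("pics/c1.png",np.vstack([a,b]))
E
```

```text
(no output)
```

View pics/c1.png

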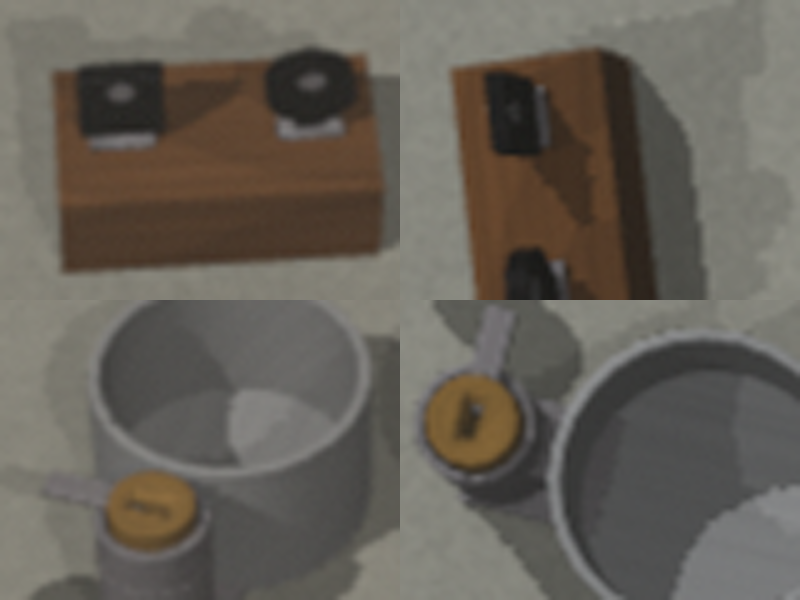

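The crop's upper row shows the square head at side (319,381), top (148,262), which is the stand's +x end. The round spare sits at side (357,378), top (152,297). In the lower row the brass face has its slot, with the tongue pointing up in the top view (world +x).

Run:
```python
from h import *
im={n:cv2.imread(f"pics/{n}0.png") for n in("top","side")}
def blob(n,lo,hi,x,y,w,h,save=None):
    hsv=cv2.cvtColor(im[n],cv2.COLOR_BGR2HSV); m=cv2.inRange(hsv,lo,hi); k=np.zeros_like(m);k[y:y+h,x:x+w]=m[y:y+h,x:x+w]
    c=max(cv2.findContours(k,cv2.RETR_EXTERNAL,cv2.CHAIN_APPROX_NONE)[0],key=cv2.contourArea)
    M=cv2.moments(c); return c.reshape(-1,2),(M['m10']/M['m00'],M['m01']/M['m00'])
def rep(name,c,n,z):
    P=np.array([plane(n,u,v,z)[:2] for u,v in c])*1000
    r=cv2.minAreaRect(P.astype(np.float32)); (x,y),R=cv2.minEnclosingCircle(P.astype(np.float32))
    print(name,n,len(c),"rect",np.round(r[0],1),np.round(r[1],1),round(r[2],1),"circ",round(x,1),round(y,1),round(R,1))
lo,hi=(14,120,70),(30,255,255)
for n,b in(("top",(215,205,40,40)),("side",(270,285,40,30))):
    c,g=blob(n,lo,hi,*b); rep("brass",c,n,.088)
    print(" cen",plane(n,*g,.088))
for n,b in(("top",(400,285,30,30)),("side",(355,200,30,25))):
    c,g=blob(n,(3,90,40),(20,255,255),*b); rep("knob",c,n,.044); print(g)
for n,b in(("top",(130,240,50,80)),("side",(295,365,80,55))):
    c,g=blob(n,(3,80,30),(20,255,255),*b); rep("stand",c,n,.045)
for n,b in(("top",(138,250,25,25)),("side",(305,365,28,25)),("top",(138,285,25,25)),("side",(345,365,28,25))):
    c,g=blob(n,(0,0,0),(180,255,52),*b); print("head",n,g,cv2.boundingRect(c))
# lid / tin edges : bright masks
g=cv2.cvtColor(im["top"],cv2.COLOR_BGR2GRAY)
for nm,(x,y,w,h),z,R in(("lid",(375,262,75,75),.014,.062),("tin",(243,200,75,75),.075,.061)):
  for n in("top","side"):
    if n=="side": x,y,w,h={"lid":(335,198,70,45),"tin":(268,250,80,75)}[nm]
    sub=cv2.resize(im[n][y:y+h,x:x+w],None,fx=4,fy=4,interpolation=cv2.INTER_CUBIC); cv2.imwrite(f"pics/_{nm}{n}.png",sub)
    e=cv2.Canny(im[n][y:y+h,x:x+w],40,100); vv,uu=np.nonzero(e)
    P=np.array([plane(n,u+x,v+y,z)[:2] for u,v in zip(uu,vv)])
    best=(0,)
    rng=np.random.default_rng(0); c0=P.mean(0)
    for cx in np.arange(-.03,.03,.001):
      for cy in np.arange(-.03,.03,.001):
        k=(abs(np.hypot(*(P-c0-[cx,cy]).T)-R)<.0015).sum()
        if k>best[0]: best=(k,c0+[cx,cy])
    q=best[1]
    for _ in range(5):
        d=P-q; r=np.hypot(*d.T); s=abs(r-R)<.003; q=q+np.linalg.lstsq(d[s]/r[s,None],r[s]-R,rcond=None)[0]
    print(nm,n,best[0],len(P),np.round(q*1000,1))
```

```text
brass top 48 rect [623.6 124.6] [33.3 32.8] 45.2 circ 623.5 124.6 17.9
 cen [0.62349253 0.1245284  0.088     ]
brass side 42 rect [622.9 131.5] [32.4 38. ] 6.0 circ 623.8 131.2 19.4
 cen [0.62354673 0.13083715 0.088     ]
knob top 37 rect [ 471.8 -225.9] [26. 24.] 88.3 circ 472.8 -226.0 14.0
(412.5466155810983, 300.82120051085565)
knob side 36 rect [ 472.  -209.2] [19.7 46. ] 1.6 circ 471.3 -209.3 23.8
(367.76356589147287, 212.7093023255814)
stand top 185 rect [517.5 287.2] [119.7  69.9] 7.9 circ 517.6 287.7 68.1
stand side 251 rect [514.8 307.9] [119.1  84.9] 8.0 circ 514.7 307.6 71.4
head top (147.25228758169933, 262.64967320261434) (142, 255, 12, 16)
head side (318.8126126126126, 379.3945945945946) (311, 373, 17, 14)
head top (150.9214929214929, 298.07593307593305) (146, 290, 11, 17)
head side (356.6867816091954, 376.93295019157085) (348, 371, 18, 14)
lid top 163 511 [ 472.2 -228.7]
lid side 53 297 [ 473.1 -220.4]
tin top 154 675 [602.4  36.5]
tin side 53 574 [592.6 110. ]
```

Run:
```python
from h import *
f=lambda a:np.round(np.array(a)*1000,1)
for nm,a,b in(("key",(147.3,262.6),(318.8,379.4)),("spare",(150.9,298.1),(356.7,376.9))):
    P,e=tri(a,b); print(nm,f(P),f(e), "top@.068",f(plane("top",*a,.068)),"side",f(plane("side",*b,.068)))
print("brass tri",[f(x) for x in tri(pix("top",(.6235,.1245,.088)),pix("side",(.6235,.131,.088)))])
for nm,u,v in(("mill",207,163),("mug",254,325),("jar",337,322),("bowl",404,180),("cup",116,207)): print(nm,f(plane("top",u,v,0)))
import cv2
im=np.hstack([cv2.resize(cv2.imread("pics/_lidside.png"),(390,250)),cv2.resize(cv2.imread("pics/_tinside.png"),(400,250))]); cv2.imwrite("pics/c2.png",im)
print(pix("side",(.223,.475,.23)),pix("top",(.223,.475,.23)))
```

```text
key [551.6 298.   65.6] 0.4 top@.068 [551.6 297.2  68. ] side [551.2 299.6  68. ]
spare [482.1 288.7  67. ] 0.3 top@.068 [482.3 288.3  68. ] side [482.  289.4  68. ]
brass tri [array([624.5, 125.5,  81.8]), np.float64(0.0)]
mill [770.1 197.4   0. ]
mug [425.2  95.3   0. ]
jar [429.7 -76.9   0. ]
bowl [ 729.3 -224.8    0. ]
cup [676.  389.4   0. ]
(np.float64(537.8030722720539), np.float64(429.73076243365415)) (np.float64(-6.788017054402644), np.float64(466.02444528609766))
```

```bash
python3 -m jog '{"commands":[60,-60,0,0,0,0, 120,-120,0,0,0,0, 150,-180,0,0,0,0, 165,-240,0,0,0,0, 180,-300,0,0,0,0]}' -1 40; python3 -m jog '{"commands":[12,-60,0,0,0,0, 24,-120,0,0,0,0, 36,-180,0,0,0,0, 48,-240,0,0,0,0, 60,-300,-40,0,0,0]}'
```

```text
time: 0.72
eef_pos: [0.3903, 0.2156, 0.2308]
tool_rot: [[-0.905, 0.426, -0.001], [0.426, 0.905, -0.0], [0.0, -0.0, -1.0]]
ft_force: [0.7, -0.2, 1.0]
opening: 0.0854
gripper_force: 0.0
time: 1.35
eef_pos: [0.4494, -0.0762, 0.199]
tool_rot: [[-0.904, 0.427, 0.006], [0.427, 0.904, -0.001], [-0.006, 0.001, -1.0]]
ft_force: [1.0, 0.2, -0.3]
opening: 0.0853
gripper_force: 0.0
```

```bash
python3 -m jog '{"commands":[4,-40,-20,0,0,0, 9,-80,-40,0,0,0, 9,-103,-60,0,0,0, 9,-103,-90,0,0,0, 9,-103,-90,0,0,0]}'
python3 - <<'E'
from h import *
T=bot.capture("top")[:,:,::-1].copy();S=bot.capture("side")[:,:,::-1].copy()
cv2.imwrite("pics/top1.png",T);cv2.imwrite("pics/side1.png",S)
s=bot.read_state(); p=s['eef_pos'];print(p,pix("side",p),pix("top",p))
for n,im in(("side",S),("top",T)):
    u,v=map(int,np.round(pix(n,p))); cv2.circle(im,(u,v),1,(0,0,255),-1)
cv2.imwrite("pics/c2.png",np.hstack([crop(S,320,150,96,110,4),crop(T,364,250,96,110,4)]))
E
```

```text
time: 1.98
eef_pos: [0.4555, -0.1761, 0.1045]
tool_rot: [[-0.905, 0.426, -0.005], [0.426, 0.905, 0.003], [0.006, 0.0, -1.0]]
ft_force: [0.9, -0.0, 0.2]
opening: 0.0854
gripper_force: 0.0
[ 0.45735478 -0.17653222  0.10777709] (np.float64(374.9628217992573), np.float64(201.22114947618846)) (np.float64(393.31988931620214), np.float64(309.17221154158256))
```

View pics/c2.png

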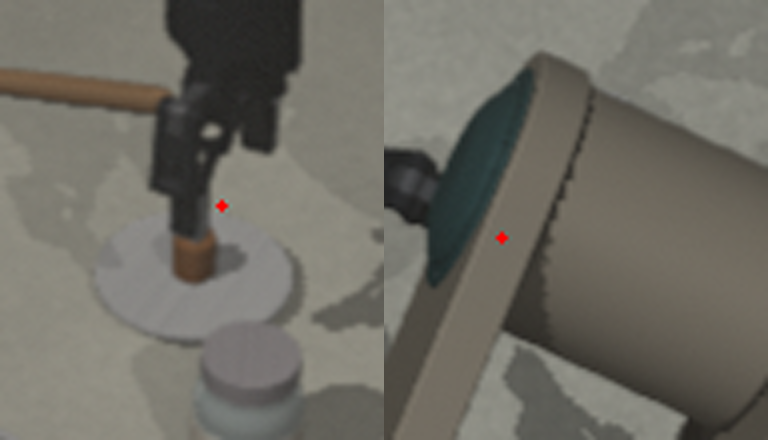

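The side crop shows the open gripper short of the knob, with the knob at about side (368,213) and the projected TCP at (375,201). The move was clipped, so I'm continuing with the measured offset.

```bash
python3 -m jog '{"commands":[15,-51,0,0,0,0, 15,-51,-20,0,0,0, 15,-51,-20,0,0,0, 15,-51,-20,0,0,0]}'
python3 - <<'E'
from h import *
S=bot.capture("side")[:,:,::-1].copy()
s=bot.read_state(); p=np.array(s['eef_pos']);R=np.array(s['tool_rot']);print(p)
for k in(-1,1):
    q=p-.013*R[:,2]+k*.0425*R[:,1]; u,v=map(int,np.round(pix("side",q)));cv2.circle(S,(u,v),1,(0,0,255),-1)
for a in np.linspace(0,6.28,25)[:-1]:
    for r,z,x0 in((.062,.014,0),(.014,.044,0)):
        u,v=map(int,np.round(pix("side",(.4722+r*np.cos(a),-.2285+r*np.sin(a),z))));S[v,u]=(0,255,0)
cv2.imwrite("pics/c3.png",crop(S,320,150,110,100,6))
E
```

```text
time: 2.58
eef_pos: [0.4728, -0.2274, 0.0886]
tool_rot: [[-0.905, 0.425, 0.002], [0.425, 0.905, -0.001], [-0.002, 0.0, -1.0]]
ft_force: [0.4, -1.0, -0.0]
opening: 0.0857
gripper_force: 0.0
[ 0.47281258 -0.22748878  0.08866192]
```

View pics/c3.png

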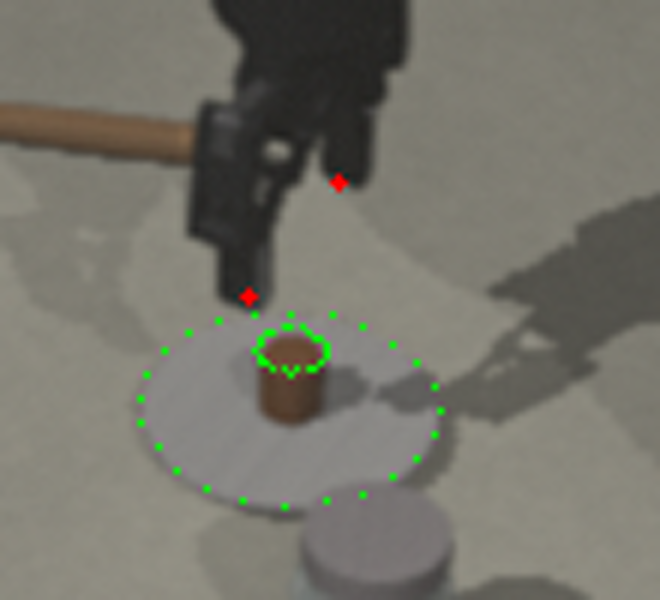

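The overlay confirms the lid at (472,-227): the projected rims coincide with the lid and knob, and the fingertips straddle the knob. I'll descend and grip.

```bash
python3 -m jog '{"commands":[0,0,-30,0,0,0, 0,0,-55,0,0,0, 0,0,-71,0,0,0, 0,0,-71,0,0,0]}'; python3 -m jog '{"commands":[0,0,0,0,0,0,0,0,0,0,0,0,0,0,0,0,0,0,0,0,0,0,0,0,0,0,0,0,0,0]}' 1 50;python3 -m jog '{"commands":[0,0,30,0,0,0,0,0,70,0,0,0,0,0,110,0,0,0,0,0,125,0,0,0,0,0,125,0,0,0]}'
```

```text
time: 3.12
eef_pos: [0.4719, -0.2273, 0.0157]
tool_rot: [[-0.905, 0.425, -0.001], [0.425, 0.905, 0.001], [0.001, 0.0, -1.0]]
ft_force: [-0.0, -0.4, 0.4]
opening: 0.0858
gripper_force: 0.0
time: 3.75
eef_pos: [0.4726, -0.228, 0.0169]
tool_rot: [[-0.905, 0.426, 0.001], [0.426, 0.905, -0.001], [-0.001, -0.0, -1.0]]
ft_force: [-0.8, 0.1, 5.0]
opening: 0.0262
gripper_force: 49.5
time: 4.38
eef_pos: [0.4722, -0.2277, 0.1408]
tool_rot: [[-0.905, 0.426, 0.0], [0.426, 0.905, -0.0], [-0.0, 0.0, -1.0]]
ft_force: [-0.5, 0.6, -3.2]
opening: 0.0266
gripper_force: 49.5
```

```bash
python3 -m jog '{"commands":[26,53,0,0,0,0,52,106,0,0,0,0,78,159,0,0,0,0,104,212,0,0,0,0,130,264,0,0,0,0]}'; python3 -m jog '{"commands":[0,0,0,0,0,0,0,0,0,0,0,0,0,0,0,0,0,0]}'
python3 - <<'E'
from h import *
S=bot.capture("side")[:,:,::-1].copy();T=bot.capture("top")[:,:,::-1].copy()
p=np.array(bot.read_state()['eef_pos']);print(p)
t=(.6024,.0365)
for n,im in(("side",S),("top",T)):
  for a in np.linspace(0,6.28,33)[:-1]:
    for r,z,c,col in((.062,p[2]-.003,p,(0,255,0)),(.061,.075,t,(0,0,255))):
        u,v=map(int,np.round(pix(n,(c[0]+r*np.cos(a),c[1]+r*np.sin(a),z))));im[v,u]=col
cv2.imwrite("pics/c4.png",np.hstack([crop(S,255,200,100,130,4),crop(T,230,180,100,130,4)]))
E
```

```text
time: 5.0
eef_pos: [0.6017, 0.0382, 0.138]
tool_rot: [[-0.905, 0.426, -0.004], [0.426, 0.905, -0.0], [0.004, -0.002, -1.0]]
ft_force: [-0.1, -1.5, -2.6]
opening: 0.0264
gripper_force: 49.8
time: 5.38
eef_pos: [0.6015, 0.0351, 0.1401]
tool_rot: [[-0.904, 0.427, -0.002], [0.427, 0.904, -0.0], [0.001, -0.001, -1.0]]
ft_force: [-0.2, -0.5, -2.4]
opening: 0.0266
gripper_force: 50.1
[0.60186201 0.03517435 0.14088065]
```

View pics/c4.png

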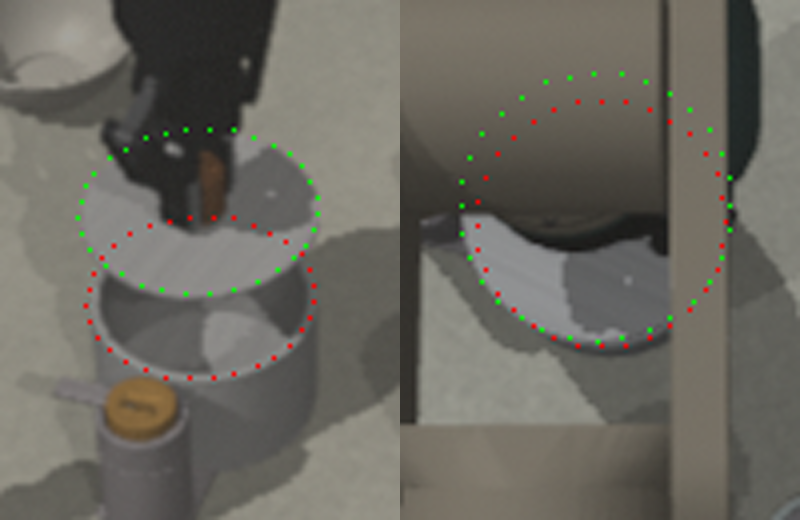

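In the side view, the projected lid and the tin mouth (red, about 1 px left of the real rim) line up within 2 mm. I'll lower the lid.

```bash
python3 -m jog '{"commands":[0,1,-20,0,0,0,0,1,-38,0,0,0,0,1,-48,0,0,0,0,1,-48,0,0,0]}';python3 -m jog '{"commands":[0,0,-5,0,0,0,0,0,-8,0,0,0,0,0,-8,0,0,0]}'; python3 -m jog '{"commands":[0,0,-3,0,0,0,0,0,-3,0,0,0]}'
```

```text
time: 5.98
eef_pos: [0.6014, 0.0373, 0.0915]
tool_rot: [[-0.905, 0.426, -0.003], [0.426, 0.905, 0.0], [0.002, -0.001, -1.0]]
ft_force: [-0.0, 0.1, -2.0]
opening: 0.026
gripper_force: 50.1
time: 6.35
eef_pos: [0.6021, 0.0373, 0.085]
tool_rot: [[-0.905, 0.426, -0.0], [0.426, 0.905, 0.0], [0.0, 0.0, -1.0]]
ft_force: [0.1, 0.6, -2.5]
opening: 0.0263
gripper_force: 50.1
time: 6.6
eef_pos: [0.6022, 0.0373, 0.0821]
tool_rot: [[-0.905, 0.426, 0.0], [0.426, 0.905, 0.0], [-0.0, 0.0, -1.0]]
ft_force: [-1.2, -0.3, -2.5]
opening: 0.0263
gripper_force: 50.2
```

Not touching the rim yet, so I'll lower further in small steps.

```bash
python3 -m jog '{"commands":[0,0,-1.5,0,0,0,0,0,-1.5,0,0,0]}';python3 -m jog '{"commands":[0,0,-1.5,0,0,0,0,0,-1.5,0,0,0]}'
```

```text
time: 6.85
eef_pos: [0.6024, 0.0373, 0.0819]
tool_rot: [[-0.905, 0.426, 0.001], [0.426, 0.905, -0.0], [-0.001, 0.0, -1.0]]
ft_force: [-3.1, 0.2, 4.7]
opening: 0.026
gripper_force: 50.9
time: 7.1
eef_pos: [0.6026, 0.0373, 0.0819]
tool_rot: [[-0.905, 0.426, 0.002], [0.426, 0.905, -0.0], [-0.002, 0.001, -1.0]]
ft_force: [-7.0, 0.1, 13.2]
opening: 0.0266
gripper_force: 51.7
```

Contact came at the expected home height (TCP 82 mm). Releasing and lifting, then checking.

```bash
python3 -m jog '{"commands":[0,0,2,0,0,0,0,0,2,0,0,0,0,0,2,0,0,0]}' -0.2; python3 -m jog '{"commands":[0,0,40,0,0,0,0,0,80,0,0,0,-20,60,90,0,0,7,-40,120,90,0,0,14,-50,180,90,0,0,21]}'; python3 -m jog '{"commands":[-10,60,0,0,0,10,-10,85,0,0,0,12,-10,85,0,0,0,12]}'
python3 - <<'E'
from h import *
S=bot.capture("side")[:,:,::-1].copy();T=bot.capture("top")[:,:,::-1].copy()
cv2.imwrite("pics/top2.png",T);cv2.imwrite("pics/side2.png",S)
s=bot.read_state();print(s['eef_pos'],s['joint_positions'])
cv2.imwrite("pics/c5.png",np.hstack([crop(S,255,240,100,130,4),crop(T,210,190,100,130,4)]))
E
```

```text
time: 7.48
eef_pos: [0.6021, 0.0373, 0.0808]
tool_rot: [[-0.905, 0.426, -0.0], [0.426, 0.905, 0.0], [0.0, 0.0, -1.0]]
ft_force: [-0.3, -0.4, 0.1]
opening: 0.0513
gripper_force: 0.0
time: 8.1
eef_pos: [0.5515, 0.2183, 0.1714]
tool_rot: [[-0.998, 0.07, 0.001], [0.07, 0.998, 0.0], [-0.001, 0.0, -1.0]]
ft_force: [0.7, -0.1, 0.2]
opening: 0.0511
gripper_force: 0.0
time: 8.48
eef_pos: [0.5416, 0.3035, 0.1705]
tool_rot: [[-0.99, -0.139, -0.001], [-0.139, 0.99, -0.0], [0.001, -0.0, -1.0]]
ft_force: [0.5, 0.1, -0.0]
opening: 0.0511
gripper_force: 0.0
[0.54230955 0.30126066 0.17072572] [ 4.47677994e-01  3.45698487e-01  1.18714661e+00 -2.80659786e-04
  1.60942488e+00 -1.25866587e+00]
```

View pics/c5.png

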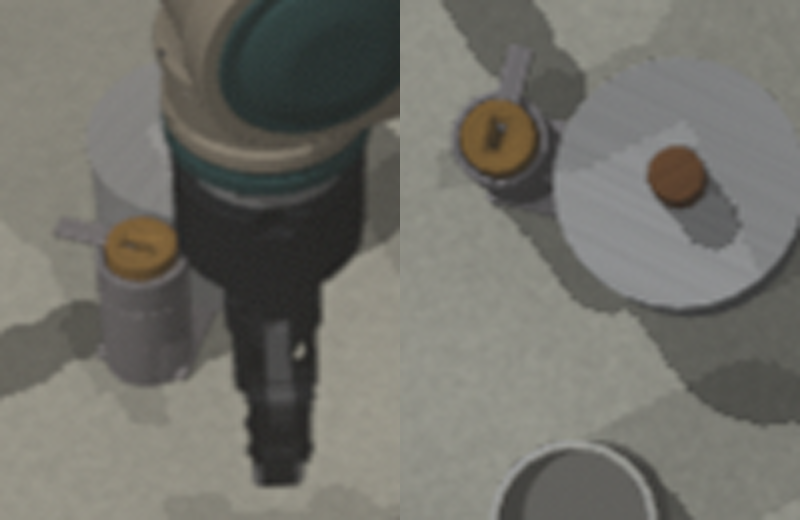

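Top view: the lid is seated square on the tin, with the knob at (279,234). The brass face is at (235,224) with its tongue up.

Next I'll refine the lock position, using the knob as a reference, while moving over the key.

```bash
python3 -m jog '{"commands":[9,-3,-30,0,0,0,9,-3,-30,0,0,0,9,-3,-30,0,0,0]}'
python3 - <<'E'
from h import *
im=cv2.imread("pics/top2.png"); f=lambda a:np.round(np.array(a)*1000,1)
hsv=cv2.cvtColor(im,cv2.COLOR_BGR2HSV)
def cen(lo,hi,x,y,w,h,fill=True):
    m=np.zeros(im.shape[:2],np.uint8);m[y:y+h,x:x+w]=cv2.inRange(hsv,lo,hi)[y:y+h,x:x+w]
    c=max(cv2.findContours(m,0,1)[0],key=cv2.contourArea);(u,v),wh,a=cv2.fitEllipse(c);print(wh);M=cv2.moments(c);return M['m10']/M['m00'],M['m01']/M['m00']
k=cen((3,90,40),(20,255,255),265,220,30,30);b=cen((14,110,60),(30,255,255),220,210,30,30)
print("knob",k,f(plane("top",*k,.109)),"brass",b,f(plane("top",*b,.088)))
# slot: dark pixels inside brass face
g=cv2.cvtColor(im,cv2.COLOR_BGR2GRAY).astype(float)
vv,uu=np.mgrid[214:236,226:246];i=np.hypot(uu-b[0],vv-b[1])<6
w=np.clip(85-g[214:236,226:246],0,None)*i;P=np.array([plane("top",u,v,.088)[:2] for u,v in zip(uu.ravel(),vv.ravel())])*1000
w=w.ravel();print(g[214:236,226:246][i].min(),g[214:236,226:246][i].max());c=(P*w[:,None]).sum(0)/w.sum();C=((P-c).T*w)@(P-c)/w.sum();ev,E=np.linalg.eigh(C);print("slot",c,np.sqrt(ev),np.degrees(np.arctan2(E[1,1],E[0,1])))
# tongue: gray bright beyond lock
c=f(plane("top",*b,.088))
for tip in((231+0.0,0),):pass
ps=[bot.read_state() for _ in range(5)];print(np.mean([s['eef_pos'] for s in ps],0),[np.round(s['tool_rot'][0],3) for s in ps[:1]])
cv2.imwrite("pics/c6.png",np.hstack([crop(im,216,190,40,50,10),crop(bot.capture("side")[:,:,::-1],295,335,80,100,5)]))
E
```

```text
time: 8.95
eef_pos: [0.5516, 0.2981, 0.1421]
tool_rot: [[-0.991, -0.134, 0.001], [-0.134, 0.991, 0.0], [-0.001, 0.0, -1.0]]
ft_force: [0.8, 0.1, 0.2]
opening: 0.0515
gripper_force: 0.0
(12.501899719238281, 12.834678649902344)
(17.030139923095703, 17.814247131347656)
knob (278.73387096774195, 233.3991935483871) [601.5  36.6 109. ] brass (234.10332625619247, 223.90941259731068) [623.7 124.4  88. ]
50.0 100.0
slot [624.55492867 126.11486662] [2.28129258 4.32927002] 171.77132550932342
[0.55160311 0.29812708 0.14208237] [array([-0.991, -0.134,  0.001])]
```

View pics/c6.png

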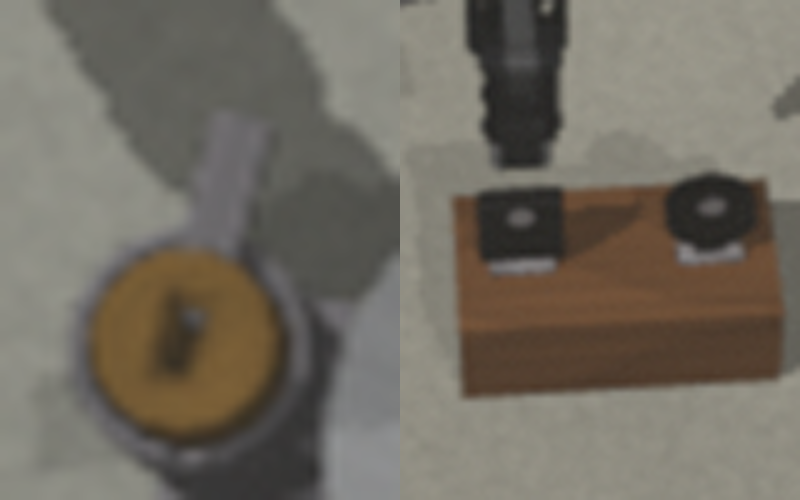

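In the crop, the slot lies along the tongue direction (yaw about -13.5°) and the gripper is centred over the square head. I'll descend and grip.

```bash
python3 -m jog '{"commands":[0,0,-40,0,0,0,0,0,-75,0,0,0,0,0,-89,0,0,0,0,0,-89,0,0,0]}'; python3 -m jog '{"commands":[0,0,0,0,0,0,0,0,0,0,0,0,0,0,0,0,0,0,0,0,0,0,0,0,0,0,0,0,0,0]}' 1 80
python3 - <<'E'
from h import *
print(bot.read_state()['moment'])
E
python3 -m jog '{"commands":[0,0,20,0,0,0,0,0,50,0,0,0,0,0,90,0,0,0,0,0,90,0,0,0]}'
```

```text
time: 9.5
eef_pos: [0.5513, 0.2988, 0.0525]
tool_rot: [[-0.991, -0.136, -0.0], [-0.136, 0.991, 0.0], [0.0, 0.0, -1.0]]
ft_force: [0.4, 0.7, 0.6]
opening: 0.051
gripper_force: 0.0
time: 10.12
eef_pos: [0.5521, 0.2991, 0.0538]
tool_rot: [[-0.991, -0.136, 0.002], [-0.136, 0.991, 0.001], [-0.003, 0.001, -1.0]]
ft_force: [-1.1, 0.2, 5.9]
opening: 0.0081
gripper_force: 78.8
[-0.13297993  0.03926038 -0.00463514]
time: 10.62
eef_pos: [0.553, 0.2996, 0.1478]
tool_rot: [[-0.991, -0.136, 0.007], [-0.136, 0.991, 0.004], [-0.008, 0.003, -1.0]]
ft_force: [0.6, -0.1, -0.4]
opening: 0.0075
gripper_force: 78.0
```

```bash
python3 -m jog '{"commands":[15,-36,6,0,0,-5,30,-72,12,0,0,-10,45,-108,12,0,0,-15,60,-140,12,0,0,-20,72,-173,12,0,0,-21.3]}'; python3 -m jog '{"commands":[0,0,0,0,0,0,0,0,0,0,0,0,0,0,0,0,0,0]}'
cat > look.py <<'E'
from h import *
import sys
S=bot.capture("side")[:,:,::-1].copy();T=bot.capture("top")[:,:,::-1].copy()
ps=[bot.read_state() for _ in range(3)];p=np.mean([s['eef_pos'] for s in ps],0);R=np.array(ps[0]['tool_rot']);print(p,"yaw",np.degrees(np.arctan2(R[1,0],R[0,0])),"z",R[:,2],ps[0]['joint_positions'][5])
tip=p+.0325*R[:,2];print("tip",tip)
y=np.radians(-13.5)
L=np.array([float(sys.argv[2])/1000,float(sys.argv[3])/1000,.088])
sc=8;x0,y0=255,int(sys.argv[4]);C=crop(S,x0,y0,70,75,sc)
def dot(P,col):
    u,v=pix("side",P);cv2.circle(C,(int((u-x0+.5)*sc),int((v-y0+.5)*sc)),2,col,-1)
for a in np.linspace(0,6.28,25):dot(L+.0185*np.array([np.cos(a),np.sin(a),0]),(0,255,0))
for k in(-1,1):
    dot(L+k*.0069*np.array([np.cos(y),np.sin(y),0]),(0,255,0)); dot(tip-R[:,2]*.0085+k*.012*R[:,0]-.0155*R[:,2],(0,0,255)); dot(tip-R[:,2]*.006+k*.006*R[:,0],(0,0,255))
dot(tip,(0,0,255))
cv2.imwrite(sys.argv[1],C)
E
python3 look.py pics/k1.png 624.6 125.6 255
```

```text
time: 11.25
eef_pos: [0.6232, 0.1246, 0.1537]
tool_rot: [[-0.972, 0.235, -0.001], [0.235, 0.972, -0.0], [0.001, -0.0, -1.0]]
ft_force: [-0.1, -1.1, -0.8]
opening: 0.0077
gripper_force: 78.1
time: 11.62
eef_pos: [0.6228, 0.1269, 0.154]
tool_rot: [[-0.973, 0.232, -0.0], [0.232, 0.973, 0.0], [0.0, 0.0, -1.0]]
ft_force: [0.5, 0.2, 0.3]
opening: 0.0074
gripper_force: 78.2
[0.62295886 0.12675552 0.15415823] yaw 166.58502536889654 z [-7.20590518e-05  1.78654764e-04 -9.99999981e-01] -1.1940837330836052
tip [0.62295651 0.12676133 0.12165823]
```

View pics/k1.png

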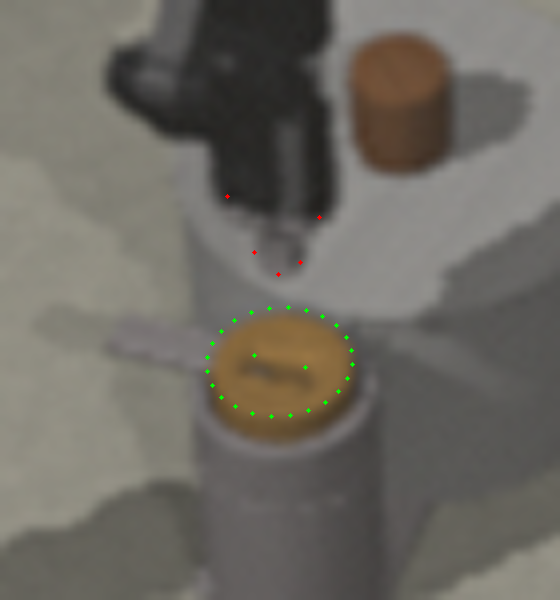

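The side crop shows the blade tip at about (290,289) over the brass disc at (290,301). Both are shifted alike from their projections, so the camera bias cancels and the lock is near (624.5,126.5). I'll approach.

```bash
python3 -m jog '{"commands":[1.6,0,-15,0,0,0,1.6,0,-28,0,0,0,1.6,0,-28,0,0,0,1.6,0,-28,0,0,0]}'; python3 look.py pics/k2.png 624.5 126.5 260
```

```text
time: 12.22
eef_pos: [0.6249, 0.1257, 0.1261]
tool_rot: [[-0.972, 0.233, 0.0], [0.233, 0.972, 0.0], [-0.0, 0.0, -1.0]]
ft_force: [-0.3, 0.3, 0.6]
opening: 0.0079
gripper_force: 78.2
[0.62515605 0.12580986 0.1267539 ] yaw 166.50291995965623 z [ 1.05518366e-03  2.47992232e-04 -9.99999413e-01] -1.1945787220337873
tip [0.62519034 0.12581792 0.09425392]
```

View pics/k2.png

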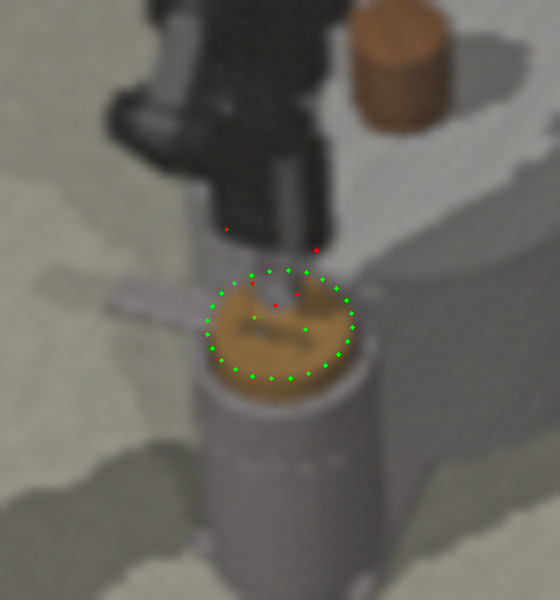

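The second crop shows the tip about 6 mm above the disc, slightly behind the slot centre. That was the last picture, so I'll refine numerically, fitting only the true far edge of the brass face in each view.

Run:
```python
from h import *
from scipy.optimize import least_squares as ls
for n,f,b in(("top","pics/top2.png",(215,205,40,40)),("side","pics/side2.png",(270,285,40,30)),("side","pics/side0.png",(270,285,40,30))):
    x,y,w,h=b; s=8
    im=cv2.resize(cv2.imread(f)[y:y+h,x:x+w],None,fx=s,fy=s,interpolation=cv2.INTER_CUBIC)
    hsv=cv2.cvtColor(im,cv2.COLOR_BGR2HSV)
    for sat in(90,110,130):
        m=cv2.inRange(hsv,(10,sat,50),(32,255,255)); c=max(cv2.findContours(m,0,1)[0],key=cv2.contourArea).reshape(-1,2)
        P=np.array([plane(n,(u+.5)/s-.5+x,(v+.5)/s-.5+y,.088)[:2] for u,v in c])*1000
        o=bot.calibration(n)['origin'][:2]*1000; d=np.array([624,126])-o; d/=np.linalg.norm(d)
        Q=P[(P-P.mean(0))@d>0]
        r=ls(lambda q:np.hypot(*(Q-q[:2]).T)-q[2],[624,126,18.5],loss="soft_l1").x
        r2=ls(lambda q:np.hypot(*(Q-q).T)-18.5,[624,126],loss="soft_l1").x
        print(n,f,sat,np.round(r,1),np.round(r2,1))
    g=cv2.cvtColor(im,cv2.COLOR_BGR2GRAY); H,W=g.shape; vv,uu=np.mgrid[:H,:W]
    Pu=np.array([plane(n,(u+.5)/s-.5+x,(v+.5)/s-.5+y,.088)[:2] for u,v in zip(uu.ravel(),vv.ravel())])*1000
    i=np.hypot(*(Pu-[624.5,126.8]).T)<11
    for th in(10,25): 
        w_=np.clip(np.median(g.ravel()[i])-th-g.ravel().astype(float),0,None)*i
        print("  slot",np.round((Pu*w_[:,None]).sum(0)/w_.sum(),1))
```

```text
top pics/top2.png 90 [623.9 124.7  17.9] [623.4 124.2]
top pics/top2.png 110 [624.  124.8  17.4] [623.  123.8]
top pics/top2.png 130 [624.  125.   16.6] [622.3 123.3]Traceback (most recent call last):
  File "<stdin>", line 16, in <module>
  File "h.py", line 7, in plane
    o,d=ray(n,u,v); return o+d*(z-o[2])/d[2]
        ~~~^^^^^^^
  File "h.py", line 4, in ray
    c=bot.calibration(n); d=np.array([(u-c['cx'])/c['fx'],-(v-c['cy'])/c['fy'],-1.])
ValueError: time passes only in moves, steps and waits
```

```bash
sed -i 's/^def ray/_C={n:bot.calibration(n) for n in("top","side")}\ndef ray/; s/c=bot.calibration(n);/c=_C[n];/' h.py
python3 - <<'E'
from h import *
from h import _C
from scipy.optimize import least_squares as ls
for n,f,b in(("top","pics/top2.png",(215,205,40,40)),("side","pics/side2.png",(270,285,40,30)),("side","pics/side0.png",(270,285,40,30))):
    x,y,w,h=b; s=8
    im=cv2.resize(cv2.imread(f)[y:y+h,x:x+w],None,fx=s,fy=s,interpolation=cv2.INTER_CUBIC)
    hsv=cv2.cvtColor(im,cv2.COLOR_BGR2HSV)
    for sat in(90,110):
        m=cv2.inRange(hsv,(10,sat,50),(32,255,255)); c=max(cv2.findContours(m,0,1)[0],key=cv2.contourArea).reshape(-1,2)
        P=np.array([plane(n,(u+.5)/s-.5+x,(v+.5)/s-.5+y,.088)[:2] for u,v in c])*1000
        d=np.array([624,126])-_C[n]['origin'][:2]*1000; d/=np.linalg.norm(d)
        Q=P[(P-P.mean(0))@d>0]
        r=ls(lambda q:np.hypot(*(Q-q[:2]).T)-q[2],[624,126,18.5],loss="soft_l1").x
        print(n,f,sat,np.round(r,1))
    g=cv2.cvtColor(im,cv2.COLOR_BGR2GRAY).astype(float); H,W=g.shape; vv,uu=np.mgrid[:H:2,:W:2]; G=g[::2,::2].ravel()
    Pu=np.array([plane(n,(u+.5)/s-.5+x,(v+.5)/s-.5+y,.088)[:2] for u,v in zip(uu.ravel(),vv.ravel())])*1000
    i=np.hypot(*(Pu-[624.5,127]).T)<11
    for th in(10,25): 
        w_=np.clip(np.median(G[i])-th-G,0,None)*i
        print("  slot",np.round((Pu*w_[:,None]).sum(0)/w_.sum(),1))
# knob bias in side, pre-grasp known lid: compare the key blade tip (k2 frame) too
E
```

```text
top pics/top2.png 90 [623.9 124.7  17.9]
top pics/top2.png 110 [624.  124.8  17.4]
  slot [624.1 126.1]
  slot [622.8 125.8]
side pics/side2.png 90 [623.2 128.3  18.1]
side pics/side2.png 110 [623.2 128.4  17.5]
  slot [626.9 129.2]
  slot [nan nan]
side pics/side0.png 90 [623.6 127.8  17.7]
side pics/side0.png 110 [623.6 128.   17.1]
  slot [625.9 129.5]
  slot [nan nan]<stdin>:20: RuntimeWarning: invalid value encountered in divide
```

Fused estimate is (624.5,126.4), inside the bevel's capture range. I'll probe downward.

```bash
python3 -m jog '{"commands":[-0.6,0.6,-4,0,0,0,-0.6,0.6,-7,0,0,0,-0.6,0.6,-7,0,0,0]}'; python3 -m jog '{"commands":[0,0,-2,0,0,0,0,0,-2,0,0,0]}'; python3 -m jog '{"commands":[0,0,-2,0,0,0,0,0,-2,0,0,0]}'
```

```text
time: 12.7
eef_pos: [0.624, 0.1264, 0.1186]
tool_rot: [[-0.972, 0.233, -0.001], [0.233, 0.972, -0.0], [0.001, -0.0, -1.0]]
ft_force: [0.4, 0.7, -0.9]
opening: 0.0078
gripper_force: 78.2
time: 12.95
eef_pos: [0.6242, 0.1263, 0.117]
tool_rot: [[-0.972, 0.233, -0.0], [0.233, 0.972, 0.0], [0.0, -0.0, -1.0]]
ft_force: [-0.6, 0.5, -1.2]
opening: 0.0082
gripper_force: 78.2
time: 13.2
eef_pos: [0.6242, 0.1263, 0.1149]
tool_rot: [[-0.972, 0.233, -0.0], [0.233, 0.972, 0.0], [0.0, -0.0, -1.0]]
ft_force: [-0.1, -0.3, -0.0]
opening: 0.0083
gripper_force: 78.2
```

The tip is about 5 mm below the face with no force, so it's in the slot. I'll push on through the pins.

```bash
python3 -m jog '{"commands":[0,0,-2,0,0,0,0,0,-2,0,0,0]}'; python3 -m jog '{"commands":[0,0,-2,0,0,0,0,0,-2,0,0,0]}'; python3 -m jog '{"commands":[0,0,-2,0,0,0,0,0,-2,0,0,0]}'
```

```text
time: 13.45
eef_pos: [0.6241, 0.1264, 0.1128]
tool_rot: [[-0.972, 0.233, -0.0], [0.233, 0.972, 0.0], [0.0, -0.0, -1.0]]
ft_force: [-0.0, 0.3, -0.1]
opening: 0.0077
gripper_force: 78.2
time: 13.7
eef_pos: [0.6242, 0.1263, 0.1108]
tool_rot: [[-0.972, 0.233, -0.0], [0.233, 0.972, 0.0], [0.0, -0.0, -1.0]]
ft_force: [0.4, -1.1, -0.4]
opening: 0.008
gripper_force: 78.2
time: 13.95
eef_pos: [0.6242, 0.1264, 0.1089]
tool_rot: [[-0.972, 0.233, -0.0], [0.233, 0.972, 0.0], [0.0, 0.0, -1.0]]
ft_force: [-1.2, -0.2, -0.0]
opening: 0.0077
gripper_force: 78.2
```

```bash
python3 -m jog '{"commands":[0,0,-2,0,0,0,0,0,-2,0,0,0]}'; python3 -m jog '{"commands":[0,0,-2,0,0,0,0,0,-2,0,0,0]}'; python3 -m jog '{"commands":[0,0,-2,0,0,0,0,0,-2,0,0,0]}'
```

```text
time: 14.2
eef_pos: [0.624, 0.1265, 0.107]
tool_rot: [[-0.972, 0.233, -0.001], [0.233, 0.972, 0.0], [0.001, 0.0, -1.0]]
ft_force: [-3.2, 0.1, 1.2]
opening: 0.0083
gripper_force: 78.6
time: 14.45
eef_pos: [0.624, 0.1264, 0.1045]
tool_rot: [[-0.972, 0.233, -0.001], [0.233, 0.972, 0.0], [0.001, -0.0, -1.0]]
ft_force: [-1.9, 0.4, -1.4]
opening: 0.0077
gripper_force: 78.2
time: 14.7
eef_pos: [0.624, 0.1264, 0.1025]
tool_rot: [[-0.972, 0.233, -0.001], [0.233, 0.972, 0.0], [0.001, -0.0, -1.0]]
ft_force: [-3.6, 0.7, -1.5]
opening: 0.0075
gripper_force: 78.2
```

```bash
python3 -m jog '{"commands":[0.4,0,-2,0,0,0,0.4,0,-2,0,0,0]}'; python3 -m jog '{"commands":[0,0,-2,0,0,0,0,0,-2,0,0,0]}'; python3 -m jog '{"commands":[0,0,-2,0,0,0,0,0,-2,0,0,0]}'
```

```text
time: 14.95
eef_pos: [0.6245, 0.1263, 0.1008]
tool_rot: [[-0.972, 0.233, -0.001], [0.233, 0.972, 0.0], [0.001, -0.0, -1.0]]
ft_force: [-4.8, 0.6, -0.4]
opening: 0.0075
gripper_force: 78.2
time: 15.2
eef_pos: [0.6244, 0.1264, 0.0992]
tool_rot: [[-0.972, 0.233, -0.001], [0.233, 0.972, 0.0], [0.001, -0.0, -1.0]]
ft_force: [-5.9, 0.9, 1.8]
opening: 0.0079
gripper_force: 78.6
time: 15.45
eef_pos: [0.6243, 0.1264, 0.0967]
tool_rot: [[-0.972, 0.233, -0.001], [0.233, 0.972, 0.0], [0.001, -0.0, -1.0]]
ft_force: [-4.8, 1.8, 0.7]
opening: 0.0077
gripper_force: 78.3
```

```bash
python3 -m jog '{"commands":[-0.4,0,-1,0,0,0,-0.4,0,-1,0,0,0]}'; python3 -m jog '{"commands":[0,0,-1,0,0,2,0,0,-1,0,0,-2,0,0,-1,0,0,0]}'; python3 -m jog '{"commands":[0,0,-1,0,0,0,0,0,-1,0,0,0]}'
```

```text
time: 15.7
eef_pos: [0.6243, 0.1264, 0.0967]
tool_rot: [[-0.972, 0.233, 0.0], [0.233, 0.972, 0.0], [-0.0, 0.0, -1.0]]
ft_force: [-6.3, 0.7, 2.7]
opening: 0.0077
gripper_force: 78.6
time: 16.08
eef_pos: [0.6245, 0.1264, 0.0966]
tool_rot: [[-0.972, 0.233, 0.001], [0.233, 0.972, 0.0], [-0.001, 0.001, -1.0]]
ft_force: [-7.3, 0.3, 6.5]
opening: 0.0074
gripper_force: 79.3
time: 16.32
eef_pos: [0.6245, 0.1265, 0.0964]
tool_rot: [[-0.972, 0.233, 0.002], [0.233, 0.972, 0.0], [-0.001, 0.001, -1.0]]
ft_force: [-9.5, 0.3, 10.8]
opening: 0.0078
gripper_force: 80.0
```

```bash
python3 -m jog '{"commands":[-0.5,0,-1,0,0,0,-0.5,0,-1,0,0,0,-0.5,0,-1,0,0,0]}' 1 110; python3 -m jog '{"commands":[0,0,-1,0,0,3,0,0,-1,0,0,-3,0,0,-1,0,0,0]}'; python3 -m jog '{"commands":[-0.3,0,-1,0,0,0,-0.3,0,-1,0,0,0]}'
```

```text
time: 16.7
eef_pos: [0.6246, 0.1265, 0.0965]
tool_rot: [[-0.972, 0.233, 0.003], [0.233, 0.972, 0.0], [-0.003, 0.001, -1.0]]
ft_force: [-10.3, -0.2, 13.4]
opening: 0.0076
gripper_force: 107.8
time: 17.08
eef_pos: [0.6248, 0.1262, 0.0964]
tool_rot: [[-0.972, 0.234, 0.004], [0.234, 0.972, 0.0], [-0.004, 0.001, -1.0]]
ft_force: [-11.2, -1.1, 17.2]
opening: 0.0074
gripper_force: 108.6
time: 17.32
eef_pos: [0.6248, 0.1262, 0.0964]
tool_rot: [[-0.972, 0.234, 0.005], [0.234, 0.972, 0.0], [-0.005, 0.001, -1.0]]
ft_force: [-12.0, -2.0, 21.2]
opening: 0.0073
gripper_force: 109.2
```

Seated: z stays at 96.4 mm with the push rising to 21 N. I'll ease the push, then turn.

```bash
python3 -m jog '{"commands":[-0.3,0.3,3,0,0,0,-0.3,0.3,3,0,0,-5,-0.3,0.3,3,0,0,-10]}'; python3 -m jog '{"commands":[0,0,0,0,0,-8,0,0,0,0,0,-16,0,0,0,0,0,-24,0,0,0,0,0,-24,0,0,0,0,0,-24]}'; python3 -c "
from plant import bot
print(bot.read_state()['moment'])"
```

```text
time: 17.7
eef_pos: [0.6245, 0.1264, 0.0966]
tool_rot: [[-0.916, 0.402, 0.005], [0.402, 0.916, 0.0], [-0.004, 0.002, -1.0]]
ft_force: [-4.9, -1.3, 8.8]
opening: 0.0072
gripper_force: 108.4
time: 18.32
eef_pos: [0.6247, 0.1262, 0.0966]
tool_rot: [[-0.675, 0.738, 0.005], [0.738, 0.675, -0.0], [-0.004, 0.003, -1.0]]
ft_force: [-3.5, -1.2, 7.8]
opening: 0.0076
gripper_force: 108.3
[-0.23663234  0.6575199   0.00238462]
```

```bash
python3 -m jog '{"commands":[0,0,0,0,0,-8,0,0,0,0,0,-16,0,0,0,0,0,-24,0,0,0,0,0,-32,0,0,0,0,0,-32]}'; python3 -m jog '{"commands":[0,0,0,0,0,-8,0,0,0,0,0,-16,0,0,0,0,0,-24,0,0,0,0,0,-32,0,0,0,0,0,-32]}'
python3 - <<'E'
from h import *
s=bot.read_state();R=np.array(s['tool_rot']);print("yaw",np.degrees(np.arctan2(R[1,0],R[0,0])),s['moment'],s['eef_pos'])
S=bot.capture("side")[:,:,::-1];T=bot.capture("top")[:,:,::-1];cv2.imwrite("pics/side9.png",S);cv2.imwrite("pics/top9.png",T)
# tongue area change: at-rest tongue region vs over-lid region
o=cv2.imread("pics/side0.png");o2=cv2.imread("pics/side2.png")
y=np.radians(-13.5);L=np.array([.6245,.1264,.0865])
for nm,a in(("rest",y),("over lid",y-np.pi/2)):
    for r in(.028,.036,.043):
        u,v=map(int,np.round(pix("side",L+r*np.array([np.cos(a),np.sin(a),0]))));print(nm,r,(u,v),"before",o2[v,u],"now",S[v,u])
E
```

```text
time: 18.95
eef_pos: [0.6244, 0.126, 0.0966]
tool_rot: [[-0.18, 0.984, 0.004], [0.984, 0.18, -0.001], [-0.001, 0.004, -1.0]]
ft_force: [-4.8, -2.3, 8.8]
opening: 0.0072
gripper_force: 108.4
time: 19.58
eef_pos: [0.6242, 0.1261, 0.0966]
tool_rot: [[0.368, 0.93, 0.004], [0.93, -0.368, -0.001], [0.001, 0.004, -1.0]]
ft_force: [-5.5, -2.7, 9.1]
opening: 0.0076
gripper_force: 108.4
yaw 68.38764451000334 [-0.35445496  1.11954607  0.09499837] [0.62420875 0.12605556 0.09656629]
rest 0.028 (277, 297) before [107 108 112] now [120 130 132]
rest 0.036 (273, 297) before [109 109 114] now [119 129 131]
rest 0.043 (270, 296) before [108 109 113] now [121 132 134]
over lid 0.028 (294, 291) before [125 128 129] now [38 41 41]
over lid 0.036 (295, 288) before [125 128 129] now [35 37 38]
over lid 0.043 (297, 286) before [111 114 115] now [41 42 43]
```

```bash
python3 -m jog '{"commands":[0,0,0,0,0,-2,0,0,0,0,0,-2,0,0,0,0,0,-2,0,0,0,0,0,-2]}'
python3 - <<'E'
from h import *
s=bot.read_state();R=np.array(s['tool_rot']);print("yaw",np.degrees(np.arctan2(R[1,0],R[0,0])),s['moment'],s['time'])
S=bot.capture("side")[:,:,::-1]
hsv=cv2.cvtColor(S,cv2.COLOR_BGR2HSV);m=cv2.inRange(hsv,(3,90,40),(20,255,255))[250:285,296:325]
M=cv2.moments(m,True);print("knob",M['m00'],M['m10']/M['m00']+296,M['m01']/M['m00']+250,"expected ~",pix("side",(.6022,.0373,.094)))
for nm,c in(("spare",(482,289,67)),):
    u,v=map(int,pix("side",np.array(c)/1000));print(nm,S[v-3:v+4:3,u-6:u+7:6].mean(2))
E
```

```text
time: 20.18
eef_pos: [0.6242, 0.1261, 0.0966]
tool_rot: [[0.399, 0.917, 0.004], [0.917, -0.399, -0.001], [0.001, 0.004, -1.0]]
ft_force: [-5.9, -2.2, 9.5]
opening: 0.0073
gripper_force: 108.4
yaw 66.47801812812163 [-0.39541101  1.08516428  0.02662339] 20.175
knob 23.0 307.0869565217391 266.3478260869565 expected ~ (np.float64(304.58984198006766), np.float64(267.27779889851894))
spare [[44.66666667 55.         43.33333333]
 [41.66666667 81.         42.66666667]
 [41.66666667 43.33333333 42.33333333]]
```

```bash
python3 -c "
from plant import bot
print(bot.finish_job())"
```

```text
the job is handed in; nothing more can be done
None
```

I handed the job in at about 20 s: the lid is on the tin and released, and the square-headed key is down in the lock, turned about 100° clockwise and still gripped and held. The tongue has left its rest position, but the gripper hid it over the lid, so I couldn't see it there; `finish_job` gave no verdict.

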